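# Switch on the coin vault's rolling shelving

## Robot

A 6-joint arm with a two-finger parallel gripper is mounted at the origin on the work surface. World frame = base frame: x ahead of the robot, y to its left, z up, the work surface at z = 0. Lengths are in m, angles in rad, forces in N, time in s.
With the tool pointing down it reaches from about 0.425 to 0.95 m from the base axis. Payload 3.5 kg.
Tool frame: the origin (TCP) lies midway between the tips of the shut fingers; the grasp point (between the pads) lies 19 mm behind it; x points along the fingers, y is the direction in which the jaws open and shut, and the axes are right-handed (so a half turn about x gives the same grasp; the last joint's range is limited). The gripper opens to 85 mm and grips with 20 to 120 N. Pads are 22 mm wide; open, the fingers measure 114 mm over their backs; the gripper's body (76 mm by 85 mm) begins 54 mm behind the grasp point. The pads swing forward as they close: fully open they stand 13 mm farther back than shut.
Start: joints at [1.185, 0.286, 1.577, -0, 1.279, -0.15], TCP at [0.158, 0.656, 0.209] pointing down, gripper open.
Joint ranges: [-2.77, 2.77], [-0.9, 2.22], [0.21, 2.48], [-1.53, 4.67], [0.24, 2.81], [-2.84, 2.84]. Speed limits (rad/s): [2.79, 2.79, 3.14, 3.14, 3.14, 3.14].

## Interface

Orientations are given as a unit quaternion [x, y, z, w].
In Python, from plant import sensors, optics, ctrl gives the robot as it stands.
- The arm moves only by the tool arm_command, never from a script. Its argument "increments" is a list that holds one entry, the list of rows, each a list of 4 numbers: the shift along the tool's x, y, z in cm, then the turn about the tool's x in rad. A call has 1 to 20 rows; each row shifts and turns the commanded pose from where the row before left it, along the tool's axes as they then stand; what a row does not reach is not made up. A row lasts 1/8 s, in which the tool goes at most 62.5 mm and 10.7 degrees, less where a joint would pass 70% of its speed; a pose out of reach is approached as far as the arm can. A call with a gripper value outside its range is refused whole. "grip" is the finger opening in cm, from 0 to 8.54, set as the call begins (left out, the last holds). The fingers move at their own pace and stop on an object; "grip_force" is the grip in N (left out, the last holds). Time passes only in rows, so rows that do not move let the fingers close. It gives the time, the measured TCP pose, the force and the opening at its end, in the units of the state.
- sensors.get_state(): the state, without advancing time (a new reading comes with each control period).
- optics.read_camera(name): name is "scene" or "top"; returns the picture (480x640x3 uint8, blue, green, red); there is no depth.
- optics.camera_model(name): a dict with "camera_matrix" (3x3 intrinsics, pixels), "world_from_camera" (4x4, takes a point from camera to world coordinates). Camera axes: x right, y up, looking along -z (the intrinsics and any distortion apply to the point x, -y, -z); pixel columns grow to the right and rows downward; lengths in m; the calibration is good to about 2 mm. A picture is of the moment at which its call begins. camera_model takes no time and is no camera call.
- ctrl.sign_off(): hands the job in, once; it reports no verdict.
Trained networks look in the newest picture that a camera, given by its name, has taken for a name from the list of things; names that differ only in an ending like _2 or _b are one class to them, and where a whole thing is asked for, a point or a joint stands for the part that bears it (a point fixed in the world has none). Each returns a list of dicts, best first, with "conf" (0 to 1); they miss things now and then, are a little off and sometimes report something else, mostly with a low value. They report only what shows in the picture. A call takes as long as a camera call.
- optics.boxes_of(camera, query): "at" ([row, column] in pixels, amid what is visible of it).
- optics.place_of(camera, query): "at" ([row, column] in pixels: a listed point, or the origin of a listed thing).
The state is a dict: "time": time; "qpos": joint angles; "dq": joint speeds; "joint_efforts": joint torques, N m; "eef_pos": TCP position; "tcp_rot": TCP orientation; "contact_force": force on the tool from outside, world axes, zero at the start; "wrist_torque": the same for the moment, N m; "opening": opening from 0.0 (shut) to 1.0 (fully open).
Only numpy, scipy, OpenCV 4.12 (cv2) and the standard library are available. Lean on these libraries where they do the work, as an engineer would, in place of code of your own. Each camera call takes 0.05 s, during which the arm holds its last target.

## Task

Switch on the drive of the vault's rolling shelving. On the grey switch box whose hinged metal guard ends in a flat tab (not the neighbouring box whose guard has a round knob), lift the guard by its tab and swing it well past upright, push the toggle lever beneath it all the way over from right to left as seen from the box's tab side, and then lower the guard until it is fully shut again, leaving the lever over to the left.

Things in the scene. Friction and masses are not known exactly. Their poses are not given: they have to be found in the camera images.
- switch_box: Fixed grey steel box, 140 (x) by 110 (y) by 50 mm high, on the table; origin: centre of its underside, z up. Its -x side is the tab side, roughly facing the robot; +y is left seen from there. At its far edge an upright bracket (80 mm wide, x = 60 to 68 mm, up to height 100 mm) bears the guard's hinge: axis along y at x = 60 mm, height 105 mm. The neighbour box's guard has a round knob, no tab.
- guard (a joint): Angle (rad) of the guard, a flat bare-metal flap hinged at the box's far edge: 0 shut (level, over the lever), growing as the tab swings up and away from the tab side; 1.57 upright, 2.1 end stop. Flap: 95 mm from the hinge axis, 76 wide, 5 thick; then the tab: 50 mm long, 26 wide, 8 thick. It stays wherever it is left; 1 to 2 N at the tab moves it. May start slightly ajar.
- guard_tab (a point): Grip point of the guard's tab: on its centre line, mid-thickness, 125 mm from the hinge axis, 30 mm beyond the flap's edge, 20 mm from the tab's end. Axes turn with the guard; when shut they are the box's, and the point is at x = -65 mm, height 105 mm in the box's frame. Pinched across its 26 mm width (along the box's y), the tab can turn between the fingers as they follow the arc.
- toggle (a joint): Angle (rad) of the toggle lever under the guard: 0 off, leaning 0.45 rad right (the box's -y); 0.9 on, the end stop, leaning 0.45 rad left (+y). A 9 mm steel rod ending in a black ball 16 mm across, centre 36 mm from the pivot, which is at x = 0, y = 0, height 52 mm in the box's frame (axis along x). It stays where it is left; about 2 N at the ball moves it.

How it is judged:
By the outcome, as a careful person would: the job done as asked, in the order asked, and still so for the second after the job is handed in, with the robot touching nothing.
It also fails if it takes over 64 s, if anything falls off the work surface, if the arm or the gripper's body presses on something with over 40 N, if the wrist force passes 120 N, or if a joint passes its speed limit or range.

## Working session

There is one attempt and no reset: what is moved stays moved. The work goes in short steps, Python scripts to look and compute and a tool call to move; the robot and the scene stay as the last step left them, time stands still between calls to the robot, and variables do not carry over. Pictures are saved under pics/ and viewed, and the job is handed in when it is done.

Besides the shell and the picture viewer there is one more tool, called after "Call:" in YAML: its name, and indented under it one key for each argument. arm_command: Moves the arm, as the interface text tells. Its arguments: {"type":"object","properties":{"increments":{"type":"array","items":{"type":"array","items":{"type":"array","items":{"type":"number"}}}},"grip":{"type":"number"},"grip_force":{"type":"number"}},"required":["increments"]}

```bash
ls; mkdir -p pics; python3 - <<'E'
from plant import sensors, optics, ctrl
import cv2
s=sensors.get_state()
for k in s: print(k,s[k])
for c in ("scene","top"):
    cv2.imwrite(f"pics/{c}0.png",optics.read_camera(c))
    m=optics.camera_model(c); print(m)
    for q in ("switch_box","guard","guard_tab","toggle"):
        print(c,q,optics.place_of(c,q)[:4],optics.boxes_of(c,q)[:4])
E
```

```text
pics
time 0.0
qpos [ 1.18496365e+00  2.87189282e-01  1.57816616e+00  2.10125665e-05
  1.27861635e+00 -1.50004474e-01]
dq [ 1.73605244e-04 -4.12151236e-04 -9.71563168e-04  1.29558171e-04
 -1.35180124e-04 -9.03076209e-05]
joint_efforts [ 5.00148271e-04 -4.05993104e+01 -2.92614752e+01 -1.75523628e-04
  5.90275842e-03 -8.05053986e-06]
eef_pos [0.15741216 0.65566139 0.20793738]
tcp_rot [ 0.0823776   0.70242554 -0.08399612  0.70196648]
contact_force [-0.39353687  0.2837924  -0.43658727]
wrist_torque [ 0.01671065  0.03420059 -0.03252532]
opening 1.0011229043710115
{'camera_matrix': array([[498.65206627,   0.        , 327.12960222],
       [  0.        , 498.65206627, 235.10913659],
       [  0.        ,   0.        ,   1.        ]]), 'world_from_camera': array([[-0.82783976, -0.37330643,  0.41871666,  0.82232346],
       [ 0.56062916, -0.57638601,  0.59453689,  0.37064952],
       [ 0.01939798,  0.72692605,  0.68644172,  0.53277094],
       [ 0.        ,  0.        ,  0.        ,  1.        ]])}
scene switch_box [{'at': [217.2, 276.4], 'conf': 0.75}] [{'at': [199.1, 272.1], 'conf': 0.9}, {'at': [169.7, 270.4], 'conf': 0.48}]Traceback (most recent call last):
  File "<stdin>", line 9, in <module>
ValueError: it knows: guard_tab, switch_box
```

```bash
python3 - <<'E'
from plant import sensors, optics, ctrl
import cv2
for c in ("scene","top"):
    im=optics.read_camera(c)
    cv2.imwrite(f"pics/{c}1.png",im)
    m=optics.camera_model(c); print(m)
    for q in ("switch_box","guard_tab"):
        print(c,q,optics.place_of(c,q)[:4])
        print(optics.boxes_of(c,q)[:4])
E
```

```text
{'camera_matrix': array([[498.65206627,   0.        , 327.12960222],
       [  0.        , 498.65206627, 235.10913659],
       [  0.        ,   0.        ,   1.        ]]), 'world_from_camera': array([[-0.82783976, -0.37330643,  0.41871666,  0.82232346],
       [ 0.56062916, -0.57638601,  0.59453689,  0.37064952],
       [ 0.01939798,  0.72692605,  0.68644172,  0.53277094],
       [ 0.        ,  0.        ,  0.        ,  1.        ]])}
scene switch_box [{'at': [219.7, 278.5], 'conf': 0.62}]
[{'at': [201.8, 273.3], 'conf': 0.71}]
scene guard_tab [{'at': [149.2, 310.0], 'conf': 0.57}]
[{'at': [168.4, 272.3], 'conf': 0.66}]
{'camera_matrix': array([[461.59723191,   0.        , 316.76503594],
       [  0.        , 461.59723191, 240.69270908],
       [  0.        ,   0.        ,   1.        ]]), 'world_from_camera': array([[ 0.02830172,  0.98032433, -0.19535407,  0.40484038],
       [-0.99938164,  0.03182924,  0.01494083,  0.0036984 ],
       [ 0.02086483,  0.19481042,  0.98061897,  0.72154582],
       [ 0.        ,  0.        ,  0.        ,  1.        ]])}
top switch_box [{'at': [247.7, 414.8], 'conf': 0.59}]
[{'at': [239.8, 420.9], 'conf': 0.57}]
top guard_tab [{'at': [279.8, 440.8], 'conf': 0.83}]
[{'at': [228.4, 430.6], 'conf': 0.84}, {'at': [241.9, 419.7], 'conf': 0.17}]
```

View pics/scene0.png

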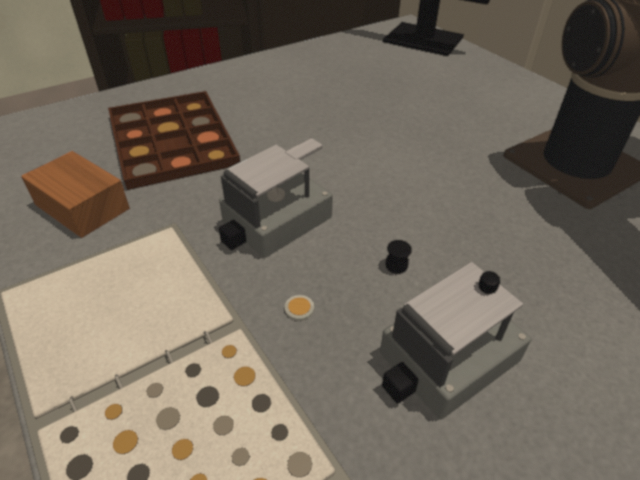

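View pics/top1.png

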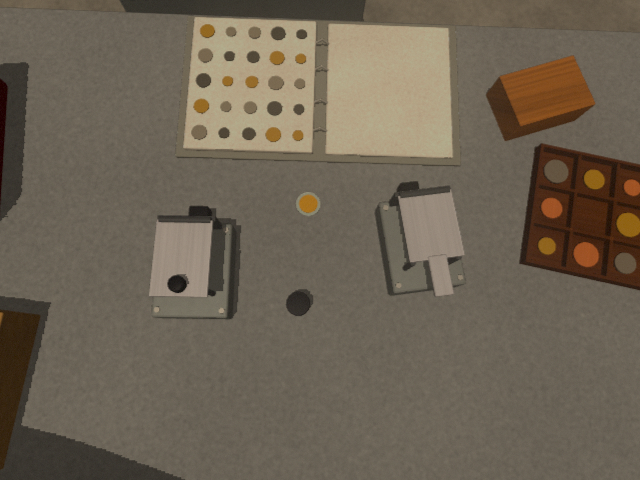

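The top view shows the tabbed box at around (row 245, col 425) and the knob box at (265, 190). In the scene view the tabbed box is at (200, 275). I'll zoom in to get corners for a pose fit.

```bash
python3 - <<'E'
import cv2
a=cv2.imread("pics/top1.png")[170:310,360:490]; cv2.imwrite("pics/topz.png",cv2.resize(a,None,fx=4.2,fy=4.2,interpolation=cv2.INTER_CUBIC)) 
a=cv2.imread("pics/scene1.png")[130:260,205:345]; cv2.imwrite("pics/scenez.png",cv2.resize(a,None,fx=4.2,fy=4.2,interpolation=cv2.INTER_CUBIC)) 
E
```

```text
(no output)
```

View pics/topz.png

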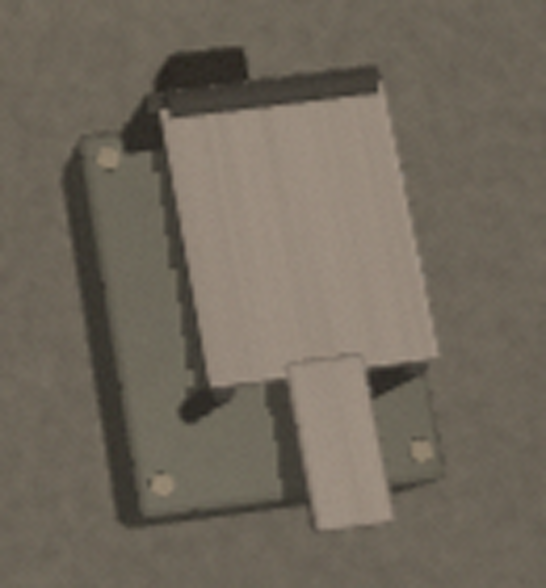

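View pics/scenez.png

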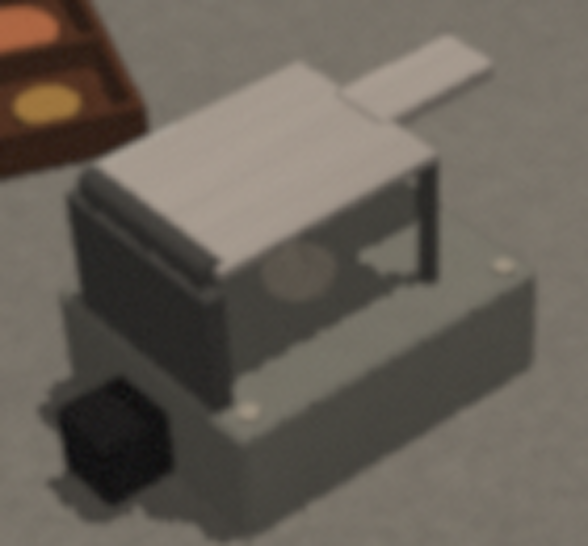

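```bash
cat > h.py <<'E'
import numpy as np, cv2
from plant import sensors, optics, ctrl
def proj(c,P):
    m=optics.camera_model(c); T=np.linalg.inv(m["world_from_camera"]); p=(T[:3,:3]@np.atleast_2d(P).T).T+T[:3,3]
    p=p*[1,-1,-1]; q=(m["camera_matrix"]@p.T).T; return q[:,:2]/q[:,2:]
def g2b(a,r,y,h): # guard frame: r from hinge toward tab, h above
    return np.array([60-r*np.cos(a)+h*np.sin(a), y, 105+r*np.sin(a)+h*np.cos(a)])
def b2w(p,X):
    x,y,t=p[:3]; c,s=np.cos(t),np.sin(t); X=np.atleast_2d(X)/1000
    return np.c_[x+c*X[:,0]-s*X[:,1], y+s*X[:,0]+c*X[:,1], X[:,2]]
E
cat > fit.py <<'E'
from h import *
from scipy.optimize import least_squares
def tz(u,v): return (360+(u+.5)/4.2-.5,170+(v+.5)/4.2-.5)
def sz(u,v): return (205+(u+.5)/4.2-.5,130+(v+.5)/4.2-.5)
B=lambda *x: (lambda a: np.array(x,float))
G=lambda *x: (lambda a: g2b(a,*x))
obs=[("top",B(-70,55,50),tz(138,520)),("top",B(-70,-55,50),tz(443,480)),("top",B(70,55,50),tz(82,140)),
("top",G(95,38,2.5),tz(212,387)),("top",G(95,-38,2.5),tz(437,357)),("top",G(145,13,4),tz(316,530)),("top",G(145,-13,4),tz(392,520)),
("scene",B(-70,55,50),sz(534,280)),("scene",B(70,55,50),sz(240,442)),("scene",B(70,55,0),sz(250,540)),("scene",B(-70,55,0),sz(530,370)),
("scene",G(95,38,2.5),sz(437,157)),("scene",G(95,-38,2.5),sz(300,62)),("scene",G(145,13,4),sz(490,68)),("scene",G(145,-13,4),sz(448,35))]
def f(p):
    return np.concatenate([proj(c,b2w(p,X(p[3])))[0]-uv for c,X,uv in obs])
r=least_squares(f,[.4,-.17,0.1,0.0],loss="soft_l1"); print(r.x); print(np.round(r.fun.reshape(-1,2),1))
p=r.x
print("tab",b2w(p,g2b(p[3],125,0,0)),"ball",b2w(p,[0,-15.7,84.4]),"hinge",b2w(p,[60,0,105]))
for c in("top","scene"): print(c,"tab px (col,row)",proj(c,b2w(p,g2b(p[3],125,0,0))),"origin",proj(c,b2w(p,[0,0,0])))
# drop one camera
for cc in("top","scene"):
    o=obs; obs=[x for x in o if x[0]==cc]; print(cc,least_squares(f,p).x); obs=o
E
python3 fit.py
```

```text
[ 0.54349814 -0.1639568   0.15214161  0.00192276]
[[ 0.9 -1.4]
 [ 2.1 -1. ]
 [-0.1 -2.9]
 [-0.5 -0.7]
 [ 0.9 -0.2]
 [-0.4 -0.2]
 [ 0.6 -0.2]
 [ 2.1 -3.1]
 [-0.1 -0.5]
 [-0.1  0.8]
 [ 2.2 -0.3]
 [ 0.8 -0.5]
 [ 0.6  0.2]
 [ 1.9 -0.1]
 [ 0.6  0.7]]
tab [[ 0.4792492  -0.17380786  0.10524035]] ball [[ 0.54587756 -0.17947544  0.0844    ]] hinge [[ 0.60280507 -0.15486347  0.105     ]]
top tab px (col,row) [[440.52370824 279.88107066]] origin [[414.71397317 246.93668379]]
scene tab px (col,row) [[307.78101252 149.18087309]] origin [[277.76468576 219.56851771]]
top [ 0.5417257  -0.16233767  0.15299077  0.04459633]
scene [ 0.54553976 -0.16344447  0.1567316   0.01049993]
```

```bash
cat > rel.py <<'E'
from h import *
import sys
from scipy.spatial.transform import Rotation as R
p=np.array([.5435,-.164,.152,0])
def rel(X):  # box-frame mm target of TCP -> tool-axis cm in current pose
    s=sensors.get_state(); M=R.from_quat(s["tcp_rot"]).as_matrix()
    d=b2w(p,X)[0]-s["eef_pos"]; return M.T@d*100
def rep():
    s=sensors.get_state(); M=R.from_quat(s["tcp_rot"]).as_matrix()
    w=s["eef_pos"]; c,sn=np.cos(p[2]),np.sin(p[2]); d=w-[p[0],p[1],0]
    print("t %.2f"%s["time"],"tcp box mm",np.round([(c*d[0]+sn*d[1])*1e3,(-sn*d[0]+c*d[1])*1e3,d[2]*1e3],1),"open mm %.1f"%(s["opening"]*85),"F",np.round(s["contact_force"],1))
    print("yaw err of tool y (box)", round(float(np.angle(np.exp(1j*(np.arctan2(M[1,1],M[0,1])-p[2]-np.pi/2)))),4),"q",np.round(s["qpos"],3))
E
python3 - <<'E'
from rel import *
rep()
s=sensors.get_state();M=R.from_quat(s["tcp_rot"]).as_matrix();print(M)
print(rel([-65,0,200]))
E
```

```text
t 0.65 tcp box mm [-257.2  869.3  209.4] open mm 85.2 F [ 0.2 -0.6 -0.2]
yaw err of tool y (box) -0.3878 q [ 1.185  0.286  1.577 -0.     1.279 -0.15 ]
[[ 4.10937396e-05  2.33624073e-01  9.72326998e-01]
 [ 5.50988803e-05  9.72326997e-01 -2.33624075e-01]
 [-9.99999998e-01  6.31746158e-05  2.70841276e-05]]
[  0.93438194 -73.20639119  50.66232931]
```

Call:
arm_command:
  increments:
    - [[-1,0,0,-0.13],[-1,0,0,-0.13],[-1,0,0,-0.128],[0,-3.1,3.2,0],[0,-3.1,3.2,0],[0,-3.1,3.2,0],[0,-3.1,3.2,0],[0,-3.1,3.2,0],[0,-3.1,3.2,0],[0,-3.1,3.2,0],[0,-3.1,3.2,0],[0,-4.5,-0.5,0],[0,-4.5,-0.5,0],[0,-4.5,-0.5,0],[0,-4.5,-0.5,0],[0,-4.5,-0.5,0],[0,-4.5,-0.5,0],[0,-4.5,-0.5,0],[0,-4.5,-0.5,0],[0,0,0,0]]
  grip: 5
  grip_force: 30

```text
time: 3.15
eef_pos: [0.4636, 0.0858, 0.2396]
tcp_rot: [-0.052, 0.705, 0.052, 0.705]
contact_force: [-0.8, 0.4, 0.4]
opening: 0.59
```

```bash
python3 - <<'E'
from rel import *
rep()
print(rel([-65,0,200]))
E
```

```text
t 3.15 tcp box mm [-41.2 259.  239.6] open mm 50.1 F [-0.8  0.4  0.4]
yaw err of tool y (box) -0.0043 q [-0.032 -0.202  2.026 -0.     1.317 -1.751]
[  3.97440569 -25.91140899  -2.27105964]
```

Call:
arm_command:
  increments:
    - [[0,-4.3,-0.4,0],[0,-4.3,-0.4,0],[0,-4.3,-0.4,0],[0,-4.3,-0.4,0],[0,-4.3,-0.4,0],[0,-4.3,-0.35,0],[2.5,0,0,0],[2.5,0,0,0],[2.5,0,0,0],[2.0,0,0,0],[0,0,0,0],[0,0,0,0]]

```text
time: 4.65
eef_pos: [0.48, -0.1703, 0.1453]
tcp_rot: [-0.054, 0.705, 0.054, 0.705]
contact_force: [0.3, -0.4, 1.1]
opening: 0.587
```

```bash
python3 - <<'E'
from rel import *
rep()
print(rel([-65,0,85]))
cv2.imwrite("pics/t2.png",cv2.resize(optics.read_camera("top")[130:330,300:500],None,fx=3,fy=3))
cv2.imwrite("pics/s2.png",optics.read_camera("scene"))
E
```

```text
t 4.65 tcp box mm [-63.7   3.4 145.3] open mm 49.9 F [ 0.3 -0.4  1.1]
yaw err of tool y (box) 0.0009 q [-0.54  -0.019  2.037  0.     1.121 -2.264]
[ 6.03044089 -0.33578889 -0.13674782]
```

View pics/t2.png

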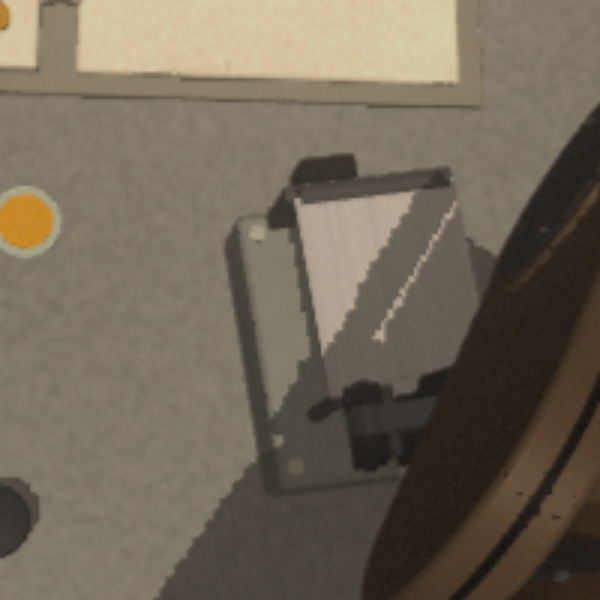

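View pics/s2.png

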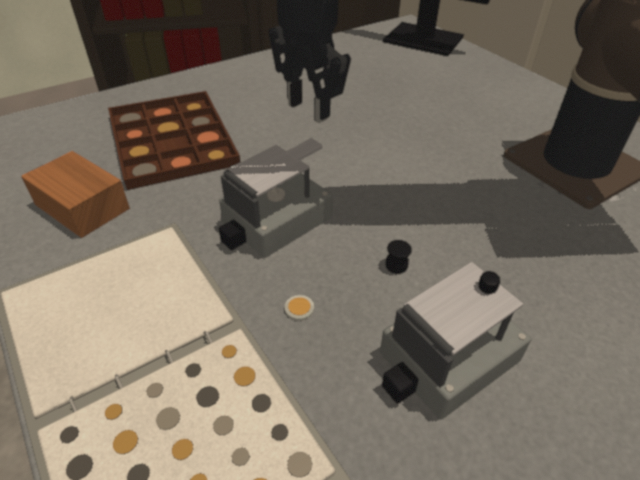

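The open fingers, around (105, 305) in the scene view, stand above the tab at (150, 308). I'll descend and close.

Call:
arm_command:
  increments:
    - [[2,-0.34,-0.1,0],[2,0,0,0],[1.5,0,0,0],[0.5,0,0,0],[0,0,0,0]]

```text
time: 5.38
eef_pos: [0.4789, -0.1741, 0.0845]
tcp_rot: [-0.054, 0.705, 0.054, 0.705]
contact_force: [0.1, -1.1, 0.1]
opening: 0.585
```

```bash
python3 - <<'E'
from rel import *
rep()
E
```

```text
t 5.38 tcp box mm [-65.3  -0.2  84.5] open mm 49.7 F [ 0.1 -1.1  0.1]
yaw err of tool y (box) 0.0002 q [-0.548  0.065  2.076  0.     1.    -2.271]
```

Call:
arm_command:
  increments:
    - [[0,0,0,0],[0,0,0,0],[0,0,0,0],[0,0,0,0],[0,0,0,0]]
  grip: 0
  grip_force: 30

```text
time: 6.0
eef_pos: [0.4793, -0.1744, 0.0848]
tcp_rot: [-0.054, 0.705, 0.053, 0.706]
contact_force: [1.3, -1.8, 0.8]
opening: 0.294
```

```bash
python3 - <<'E'
from rel import *
rep()
E
```

```text
t 6.00 tcp box mm [-65.   -0.5  84.8] open mm 25.0 F [ 1.3 -1.8  0.8]
yaw err of tool y (box) 0.0003 q [-0.548  0.065  2.076 -0.     0.999 -2.271]
```

```bash
python3 -c "
import numpy as np
a=np.arange(21)*.1
print([[round(-12.5*(np.sin(y)-np.sin(x)),2),0,round(12.5*(np.cos(x)-np.cos(y)),2),0] for x,y in zip(a,a[1:])])"
```

```text
[[np.float64(-1.25), 0, np.float64(0.06), 0], [np.float64(-1.24), 0, np.float64(0.19), 0], [np.float64(-1.21), 0, np.float64(0.31), 0], [np.float64(-1.17), 0, np.float64(0.43), 0], [np.float64(-1.13), 0, np.float64(0.54), 0], [np.float64(-1.07), 0, np.float64(0.65), 0], [np.float64(-0.99), 0, np.float64(0.76), 0], [np.float64(-0.91), 0, np.float64(0.85), 0], [np.float64(-0.82), 0, np.float64(0.94), 0], [np.float64(-0.73), 0, np.float64(1.02), 0], [np.float64(-0.62), 0, np.float64(1.08), 0], [np.float64(-0.51), 0, np.float64(1.14), 0], [np.float64(-0.39), 0, np.float64(1.19), 0], [np.float64(-0.27), 0, np.float64(1.22), 0], [np.float64(-0.15), 0, np.float64(1.24), 0], [np.float64(-0.03), 0, np.float64(1.25), 0], [np.float64(0.1), 0, np.float64(1.25), 0], [np.float64(0.22), 0, np.float64(1.23), 0], [np.float64(0.34), 0, np.float64(1.2), 0], [np.float64(0.46), 0, np.float64(1.16), 0]]
```

Call:
arm_command:
  increments:
    - [[-1.25,0,0.06,0],[-1.24,0,0.19,0],[-1.21,0,0.31,0],[-1.17,0,0.43,0],[-1.13,0,0.54,0],[-1.07,0,0.65,0]]

```text
time: 6.75
eef_pos: [0.5006, -0.1709, 0.1541]
tcp_rot: [-0.054, 0.705, 0.053, 0.705]
contact_force: [5.0, -3.2, -8.1]
opening: 0.285
```

```bash
python3 - <<'E'
from rel import *
rep()
cv2.imwrite("pics/s3.png",optics.read_camera("scene"))
E
```

```text
t 6.75 tcp box mm [-43.5  -0.3 154.1] open mm 24.2 F [ 5.  -3.2 -8.1]
yaw err of tool y (box) -0.0 q [-0.521  0.017  1.985 -0.     1.139 -2.243]
```

View pics/s3.png

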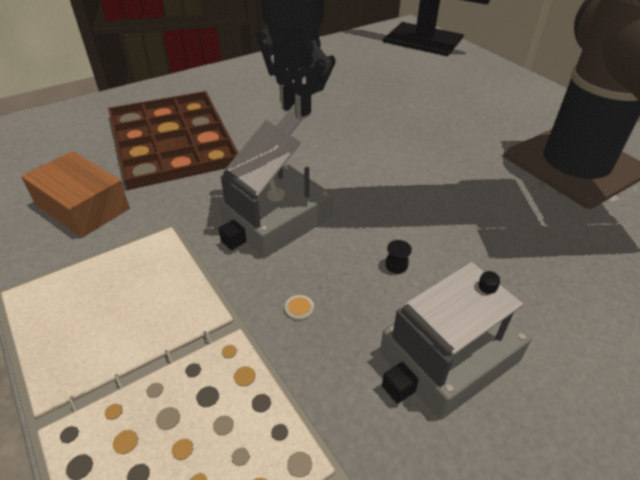

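The guard is rising with the gripper: the tab is held at about (120, 295) and forces are low. I'll continue the arc.

Call:
arm_command:
  increments:
    - [[-0.99,0,0.76,0],[-0.91,0,0.85,0],[-0.82,0,0.94,0],[-0.73,0,1.02,0],[-0.62,0,1.08,0],[-0.51,0,1.14,0],[-0.39,0,1.19,0]]

```text
time: 7.68
eef_pos: [0.5699, -0.1598, 0.2057]
tcp_rot: [-0.054, 0.705, 0.054, 0.705]
contact_force: [-2.8, -1.0, 1.3]
opening: 0.279
```

```bash
python3 - <<'E'
from rel import *
rep()
E
```

```text
t 7.67 tcp box mm [2.670e+01 2.000e-01 2.057e+02] open mm 23.7 F [-2.8 -1.   1.3]
yaw err of tool y (box) 0.0005 q [-0.445  0.108  1.79   0.     1.244 -2.168]
```

Call:
arm_command:
  increments:
    - [[-0.27,0,1.22,0],[-0.15,0,1.24,0],[-0.03,0,1.25,0],[0.1,0,1.25,0],[0.22,0,1.23,0],[0.34,0,1.2,0],[0.46,0,1.16,0],[0,0,0,0]]

```text
time: 8.68
eef_pos: [0.654, -0.1467, 0.1967]
tcp_rot: [-0.054, 0.706, 0.054, 0.704]
contact_force: [-0.1, -0.2, 0.6]
opening: -0.001
```

```bash
python3 - <<'E'
from rel import *
rep()
cv2.imwrite("pics/s4.png",optics.read_camera("scene"))
E
```

```text
t 8.68 tcp box mm [111.9   0.3 196.7] open mm -0.1 F [-0.1 -0.2  0.6]
yaw err of tool y (box) 0.0007 q [-0.372  0.287  1.6    0.     1.257 -2.095]
```

View pics/s4.png

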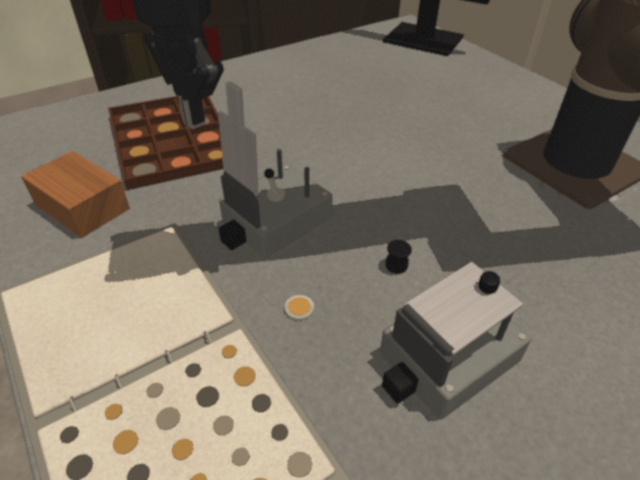

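The tab slid out of the grip near upright. The guard is standing at about 1.5–1.6 rad with its tab tip at (85, 235), and the closed fingers are behind it at (120, 195). It still needs to go past upright, so I'll take the closed fingers over to the near side and push it back.

Call:
arm_command:
  increments:
    - [[-3,0,0,0],[-3,0,0,0],[-3,0,0,0],[0,0,-3.5,0],[0,0,-3.5,0],[0,0,-3.5,0],[0,0,-1,0],[0,0,0,0]]

```text
time: 9.72
eef_pos: [0.5402, -0.1648, 0.2886]
tcp_rot: [-0.054, 0.705, 0.053, 0.706]
contact_force: [-0.3, 0.0, -0.1]
opening: -0.003
```

```bash
python3 - <<'E'
from rel import *
rep();print(rel([0,0,195]))
cv2.imwrite("pics/s5.png",optics.read_camera("scene"))
E
```

```text
t 9.72 tcp box mm [ -3.4  -0.3 288.6] open mm -0.3 F [-0.3  0.  -0.1]
yaw err of tool y (box) -0.0006 q [-0.476 -0.009  1.761  0.     1.388 -2.198]
[9.35804592 0.03046169 0.32852575]
```

View pics/s5.png

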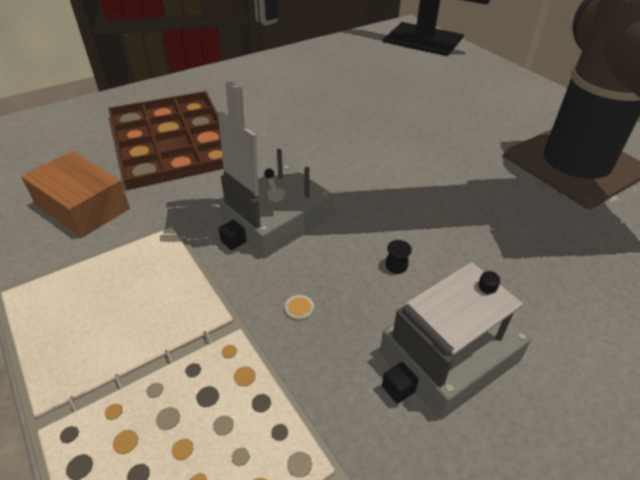

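The guard is about upright, with its tip at (85, 233), and the fingers are out of view on the near side above. I'll descend and push away.

Call:
arm_command:
  increments:
    - [[2.5,0,0,0],[2.5,0,0,0],[2.5,0,0,0],[1.8,0,0,0],[0,0,1.5,0],[0,0,1.5,0],[0,0,1.0,0],[0,0,0.8,0],[0,0,0.8,0],[0,0,0.8,0],[0,0,0.8,0],[0,0,0,0]]

```text
time: 11.28
eef_pos: [0.6118, -0.1535, 0.1947]
tcp_rot: [-0.054, 0.705, 0.054, 0.705]
contact_force: [0.1, 0.6, 0.4]
opening: -0.003
```

```bash
python3 - <<'E'
from rel import *
rep();print(rel([85,0,195]))
cv2.imwrite("pics/s6.png",optics.read_camera("scene"))
E
```

```text
t 11.28 tcp box mm [ 69.1   0.  194.7] open mm -0.2 F [0.1 0.6 0.4]
yaw err of tool y (box) 0.0004 q [-0.407  0.202  1.705  0.     1.234 -2.13 ]
[-0.03021178 -0.00443233  1.58662058]
```

View pics/s6.png

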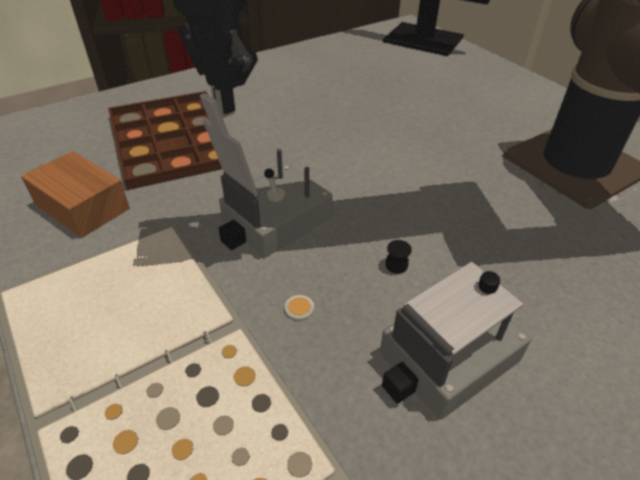

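The guard now leans well past upright, with the tab at (105, 215). I'll push a bit more and locate the posts before planning the lever push.

Call:
arm_command:
  increments:
    - [[0,0,0.7,0],[0,0,0.7,0],[0,0,0,0],[0,0,-2,0],[0,0,-3,0],[0,-1.6,-3,0],[0,-1.6,-0.5,0],[0,-1.6,0,0],[0,0,0,0]]

```text
time: 12.45
eef_pos: [0.5494, -0.2132, 0.1952]
tcp_rot: [-0.053, 0.705, 0.053, 0.705]
contact_force: [-0.4, 1.1, -0.1]
opening: 0.002
```

```bash
python3 - <<'E'
from rel import *
rep();print(rel([0,-48,74]))
im=optics.read_camera("scene")
cv2.imwrite("pics/s7.png",cv2.resize(im[60:260,190:390],None,fx=3,fy=3,interpolation=cv2.INTER_CUBIC))
m=optics.camera_model("scene");W=m["world_from_camera"]
def ray(u,v,z):
    d=W[:3,:3]@(np.linalg.inv(m["camera_matrix"])@[u,v,1]*[1,-1,-1]); o=W[:3,3]; w=o+d*(z-o[2])/d[2]
    c,s=np.cos(p[2]),np.sin(p[2]); e=w-[p[0],p[1],0]; return np.round([(c*e[0]+s*e[1])*1e3,(-s*e[0]+c*e[1])*1e3],0)
print("post L foot",ray(307,196,.05),"post R foot",ray(280,177,.05),"tops",ray(307,168,.1),ray(279,150,.1))
print("ball exp off/on",proj("scene",b2w(p,[0,-15.7,84.4])),proj("scene",b2w(p,[0,15.7,84.4])))
for a in(1.57,1.8,1.9,2.0,2.1): print(a,proj("scene",b2w(p,[g2b(a,145,13,4),g2b(a,95,38,2.5)])).round(1).tolist())
E
```

```text
t 12.45 tcp box mm [ -1.6 -49.5 195.2] open mm 0.2 F [-0.4  1.1 -0.1]
yaw err of tool y (box) -0.0012 q [-0.542  0.111  1.807  0.     1.223 -2.264]
[12.11708641  0.15542687  0.15006488]
post L foot [-34.  33.] post R foot [-34. -32.] tops [-37.  30.] [-35. -33.]
ball exp off/on [[268.48089527 172.41392422]] [[281.65787173 181.95352668]]
1.57 [[232.1, 90.6], [249.4, 135.4]]
1.8 [[208.9, 103.2], [235.1, 143.9]]
1.9 [[199.1, 110.6], [229.2, 148.6]]
2.0 [[189.9, 119.0], [223.5, 154.0]]
2.1 [[181.2, 128.2], [218.1, 159.8]]
```

View pics/s7.png

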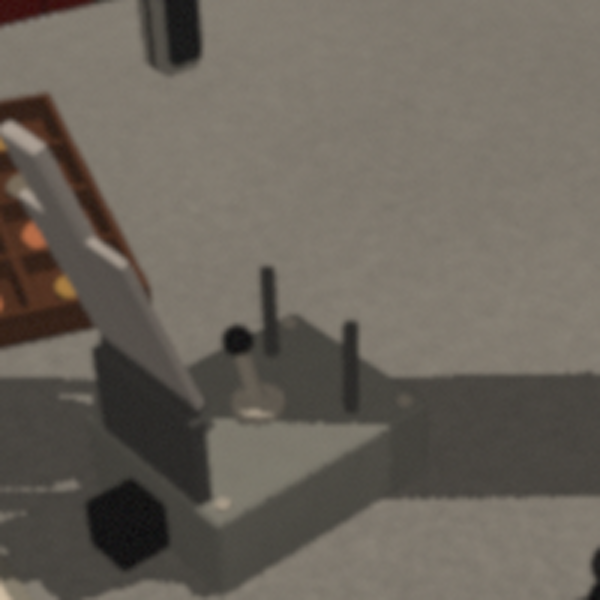

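The ball at (173, 269) matches the predicted off position, and the posts stand at x=-35, y=±33 mm. The guard is at about 1.87 rad. I'll push it a little further for margin, then return.

Call:
arm_command:
  increments:
    - [[0,2.5,1.5,0],[0,2.4,2.5,0],[0,0,2.5,0],[0,0,1.5,0],[0,0,1,0],[0,0,0.8,0],[0,0,0,0],[0,0,-2,0],[0,0,-3,0],[0,-1.6,-3,0],[0,-1.6,-1.5,0],[0,-1.6,0,0],[0,0,0,0]]

```text
time: 14.12
eef_pos: [0.5517, -0.2116, 0.1955]
tcp_rot: [-0.053, 0.705, 0.053, 0.706]
contact_force: [0.8, -0.5, 0.2]
opening: 0.0
```

```bash
python3 - <<'E'
from rel import *
rep();print(rel([1,-49,74]))
im=optics.read_camera("scene")
cv2.imwrite("pics/s8.png",cv2.resize(im[60:260,160:360],None,fx=3,fy=3,interpolation=cv2.INTER_CUBIC))
E
```

```text
t 14.12 tcp box mm [  0.9 -48.3 195.5] open mm 0.0 F [ 0.8 -0.5  0.2]
yaw err of tool y (box) -0.0016 q [-0.538  0.114  1.803  0.     1.223 -2.259]
[ 1.21453684e+01 -5.87684083e-02 -7.52660279e-03]
```

View pics/s8.png

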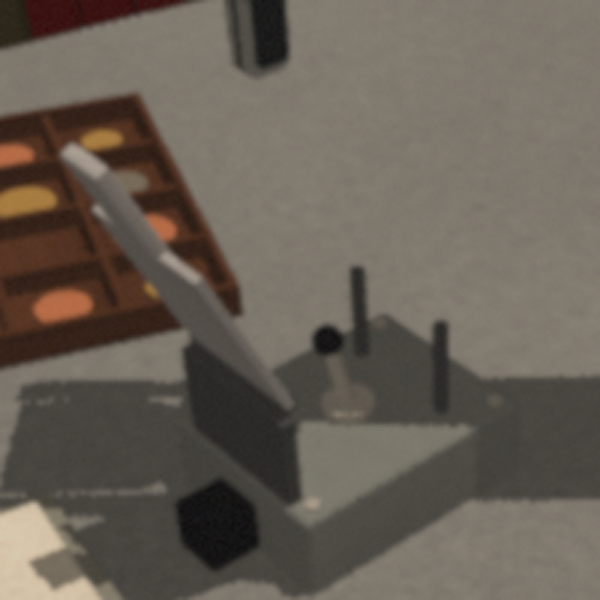

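The guard is now at about 1.97 rad and the lever is still off. Descending to the right of the ball.

Call:
arm_command:
  increments:
    - [[3,0,0,0],[3,0,0,0],[3,0,0,0],[2,0,0,0],[1.1,0,0,0],[0,0,0,0]]

```text
time: 14.92
eef_pos: [0.5512, -0.2102, 0.0736]
tcp_rot: [-0.054, 0.705, 0.054, 0.705]
contact_force: [-0.0, 0.3, 0.0]
opening: -0.003
```

```bash
python3 - <<'E'
from rel import *
rep()
im=optics.read_camera("scene")
cv2.imwrite("pics/s9.png",cv2.resize(im[60:260,160:360],None,fx=3,fy=3,interpolation=cv2.INTER_CUBIC))
E
```

```text
t 14.93 tcp box mm [  0.6 -46.8  73.6] open mm -0.2 F [-0.   0.3  0. ]
yaw err of tool y (box) 0.0005 q [-0.536  0.25   1.888  0.     1.005 -2.259]
```

View pics/s9.png

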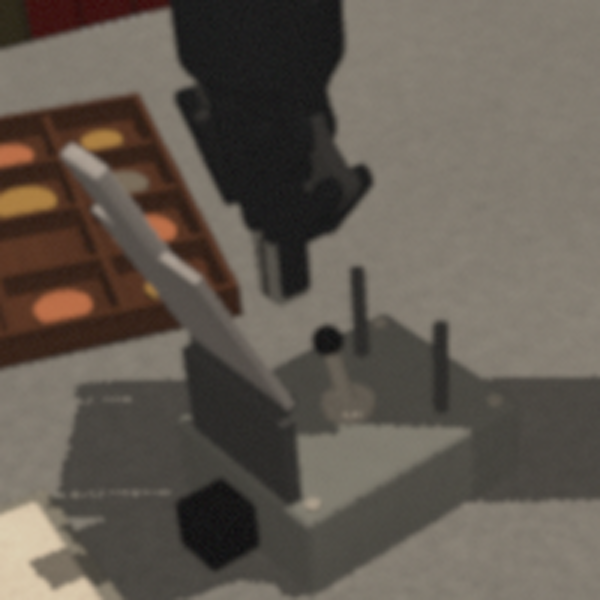

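The fingertips, around (160, 254), are right of the ball and clear of the guard and posts. Pushing left.

Call:
arm_command:
  increments:
    - [[0,0.5,0,0],[0,0.5,0,0],[0,0.5,0,0],[0,0.5,0,0],[0,0.5,0,0],[0,0.5,0,0],[0,0.4,0,0],[0,0,0,0]]

```text
time: 15.98
eef_pos: [0.546, -0.1765, 0.074]
tcp_rot: [-0.054, 0.705, 0.054, 0.705]
contact_force: [-0.7, -0.1, 0.2]
opening: -0.001
```

```bash
python3 - <<'E'
from rel import *
rep()
im=optics.read_camera("scene")
cv2.imwrite("pics/s10.png",cv2.resize(im[60:260,160:360],None,fx=3,fy=3,interpolation=cv2.INTER_CUBIC))
E
```

```text
t 15.97 tcp box mm [  0.6 -12.7  74. ] open mm -0.1 F [-0.7 -0.1  0.2]
yaw err of tool y (box) 0.0005 q [-0.489  0.216  1.928 -0.     0.998 -2.213]
```

View pics/s10.png

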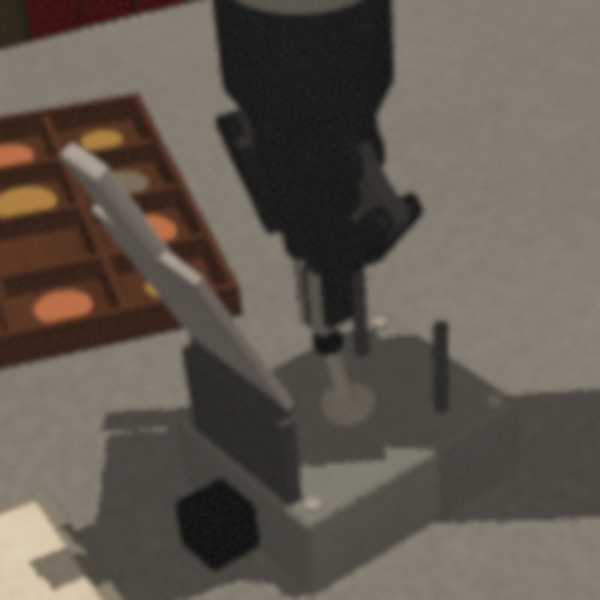

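```bash
python3 - <<'E'
from rel import *
s=sensors.get_state()
u=proj("scene",s["eef_pos"])[0]; print(u,(u-[160,60])*3)
for y in (-15.7,0,15.7):
  u=proj("scene",b2w(p,[0,y,52+np.sqrt(36**2-y*y)]))[0];print((u-[160,60])*3)
cv2.imwrite("pics/t10.png",cv2.resize(optics.read_camera("top")[150:310,340:500],None,fx=3.7,fy=3.7))
E
```

```text
[269.67561008 178.93627587] [329.02683024 356.80882762]
[325.44315746 337.2480258 ]
[344.6078482  345.52079628]
[364.9739548  365.86687013]
```

View pics/t10.png

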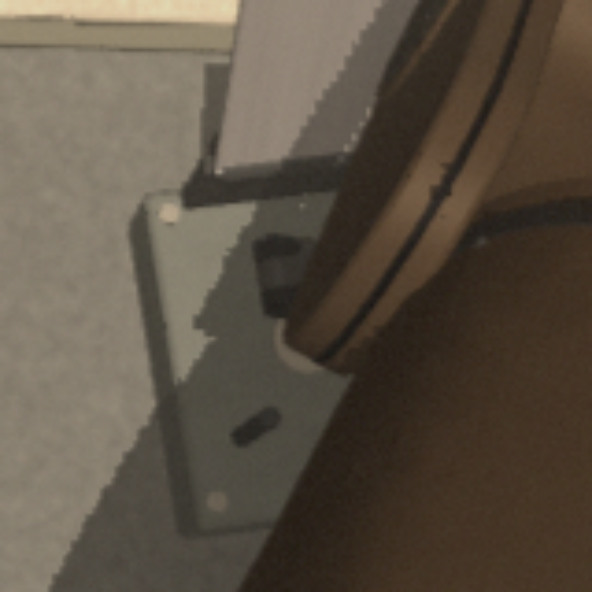

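```bash
python3 - <<'E'
from rel import *
for n,X in(("s8",[.9,-48.3,195.5]),("s9",[.6,-46.8,73.6])):
  P=[np.array(X)+[dx,dy,dz] for dz in(0,20) for dx in(-11,11) for dy in(-14.5,14.5)]
  print(n,np.round((proj("scene",b2w(p,[X])) -[160,60])*3),np.round((proj("scene",b2w(p,P))-[160,60])*3).tolist())
E
```

```text
s8 [[266. 111.]] [[266.0, 92.0], [304.0, 115.0], [228.0, 107.0], [265.0, 130.0], [262.0, 52.0], [301.0, 74.0], [223.0, 66.0], [261.0, 89.0]]
s9 [[289. 328.]] [[289.0, 307.0], [323.0, 332.0], [255.0, 324.0], [289.0, 349.0], [286.0, 275.0], [320.0, 300.0], [251.0, 291.0], [285.0, 317.0]]
```

```bash
python3 - <<'E'
from rel import *
X=[.6,-12.7,74]
for d in([0,0,0],[0,0,17],[0,-25,0],[20,0,0],[30,0,17]):
  Y=b2w(p,[np.array(X)+d]); print(d,np.round((proj("top",Y)-[340,150])*3.7),np.round((proj("scene",Y)-[160,60])*3))
u=proj("top",b2w(p,[[0,-15.7,84.4]])); print("ball top",(u-[340,150])*3.7)
c=b2w(p,[[0,0,50]]); print("pivot",(proj("top",c)-[340,150])*3.7)
E
```

```text
[0, 0, 0] [[352. 319.]] [[329. 357.]]
[0, 0, 17] [[364. 310.]] [[327. 330.]]
[0, -25, 0] [[415. 311.]] [[299. 335.]]
[20, 0, 0] [[343. 269.]] [[298. 373.]]
[30, 0, 17] [[350. 234.]] [[279. 354.]]
ball top [[367.15786655 313.90402906]]
pivot [[304.96067818 336.13495368]]
```

Fingertip pixels don't match the reported TCP. In the images from both heights (s8, s9) the real tips sit about 17–18 mm above it, which explains both the weak tab grip and the fingertips passing over the ball with no force. I'll back off, go 18 mm lower (nominal z about 56, still above the 50 mm box top) and repeat.

Call:
arm_command:
  increments:
    - [[0,-1.8,0,0],[0,-1.8,0,0],[0,0,0,0],[0.9,0,0,0],[0.9,0,0,0],[0,0,0,0]]

```text
time: 16.82
eef_pos: [0.5504, -0.2114, 0.0543]
tcp_rot: [-0.053, 0.706, 0.055, 0.704]
contact_force: [0.6, 0.5, -0.6]
opening: 0.002
```

```bash
python3 - <<'E'
from rel import *
rep()
im=optics.read_camera("scene")
cv2.imwrite("pics/s11.png",cv2.resize(im[80:230,190:340],None,fx=4,fy=4,interpolation=cv2.INTER_CUBIC))
s=sensors.get_state(); print((proj("scene",s["eef_pos"])-[190,80])*4,(proj("scene",s["eef_pos"]+[0,0,.018])-[190,80])*4)
E
```

```text
t 16.82 tcp box mm [ -0.4 -47.9  54.3] open mm 0.1 F [ 0.6  0.5 -0.6]
yaw err of tool y (box) 0.0007 q [-0.539  0.277  1.895  0.     0.973 -2.262]
[[267.41153576 393.42998267]] [[263.83064031 356.1578126 ]]
```

View pics/s11.png

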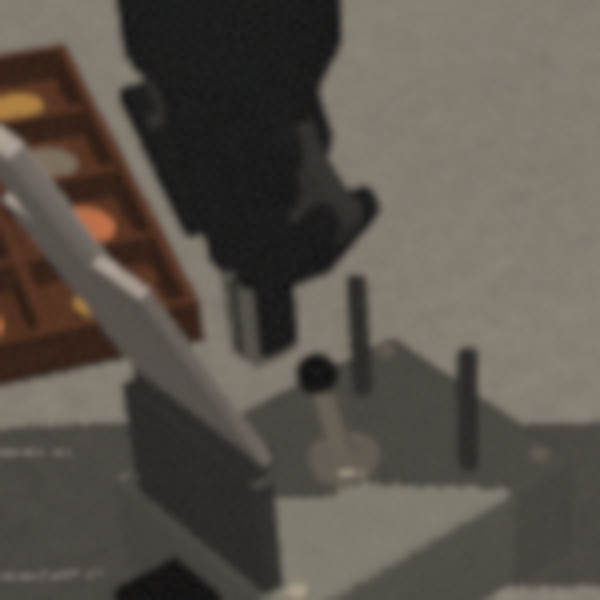

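The tips at about (170, 256) match TCP+18 mm. Pushing left again.

Call:
arm_command:
  increments:
    - [[0,0.5,0,0],[0,0.5,0,0],[0,0.5,0,0],[0,0.5,0,0],[0,0.5,0,0],[0,0.5,0,0],[0,0.4,0,0],[0,0,0,0]]

```text
time: 17.88
eef_pos: [0.548, -0.1796, 0.0579]
tcp_rot: [-0.055, 0.704, 0.053, 0.706]
contact_force: [0.2, -1.8, 5.1]
opening: 0.004
```

```bash
python3 - <<'E'
from rel import *
rep()
im=optics.read_camera("scene")
cv2.imwrite("pics/s12.png",cv2.resize(im[80:230,190:340],None,fx=4,fy=4,interpolation=cv2.INTER_CUBIC))
for a in (0,.3,.6,.9):
  y=36*np.sin(a-.45); print(a,(proj("scene",b2w(p,[0,y,52+36*np.cos(a-.45)]))-[190,80])*4)
E
```

```text
t 17.88 tcp box mm [  2.1 -16.1  57.9] open mm 0.3 F [ 0.2 -1.8  5.1]
yaw err of tool y (box) 0.0003 q [-0.492  0.242  1.93  -0.     0.964 -2.216]
0 [[313.98866885 369.66993349]]
0.3 [[330.51434184 375.07110572]]
0.6 [[348.62339452 388.13087644]]
0.9 [[366.55882007 407.72787906]]
```

View pics/s12.png

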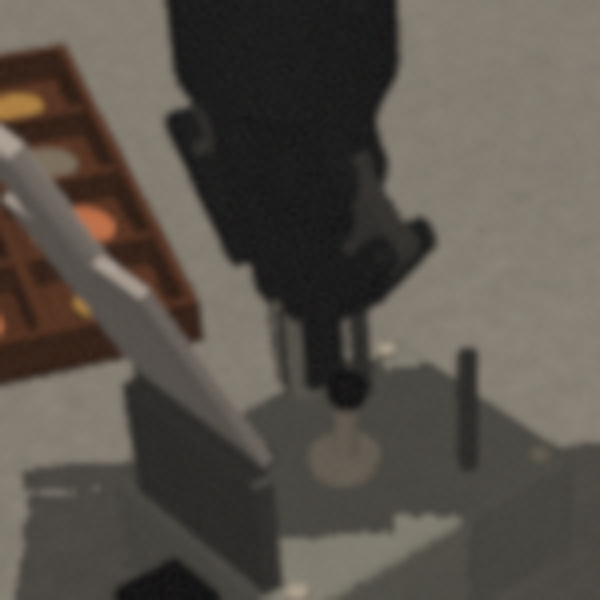

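The lever is moving: the ball at (177, 277) gives about 0.58 rad. Continuing.

Call:
arm_command:
  increments:
    - [[0.2,0.4,0,0],[0,0.4,0,0],[0,0.3,0,0],[0,0.3,0,0],[0,0,0,0]]

```text
time: 18.55
eef_pos: [0.5446, -0.1685, 0.0533]
tcp_rot: [-0.057, 0.704, 0.052, 0.706]
contact_force: [2.9, -12.7, -5.3]
opening: -0.001
```

```bash
python3 - <<'E'
from rel import *
rep()
im=optics.read_camera("scene")
cv2.imwrite("pics/s13.png",cv2.resize(im[80:230,190:340],None,fx=4,fy=4,interpolation=cv2.INTER_CUBIC))
E
```

```text
t 18.55 tcp box mm [ 0.4 -4.6 53.3] open mm -0.1 F [  2.9 -12.7  -5.3]
yaw err of tool y (box) 0.0023 q [-0.475  0.236  1.948 -0.008  0.952 -2.196]
```

View pics/s13.png

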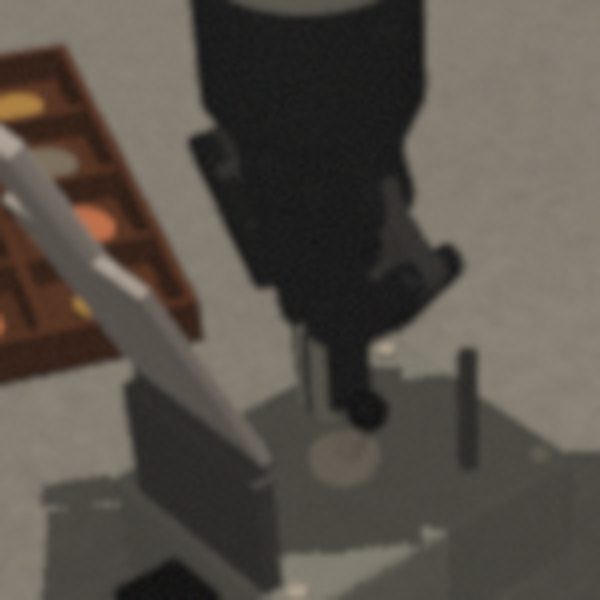

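The ball at (182, 281.5) matches the 0.9 rad prediction exactly, and the 12.7 N reaction shows it's on the end stop. I'll withdraw and go over the guard to its far side, to press it shut from behind and above with closed fingers.

Call:
arm_command:
  increments:
    - [[0,-1,0,0],[0,-1.5,0,0],[-4,0,0,0],[-4,0,0,0],[-4,0,0,0],[-4,0,0,0],[-4,0,0,0],[0,0,3.9,0],[0,0.5,3.9,0],[0,1,3.9,0],[0,1,3.9,0],[0,0,0,0]]

```text
time: 20.1
eef_pos: [0.6995, -0.1398, 0.252]
tcp_rot: [-0.054, 0.706, 0.055, 0.704]
contact_force: [-0.7, -0.4, -0.7]
opening: 0.001
```

```bash
python3 - <<'E'
from rel import *
rep();print(rel([155,0,202]))
im=optics.read_camera("scene")
cv2.imwrite("pics/s14.png",im)
E
```

```text
t 20.10 tcp box mm [157.8   0.3 252. ] open mm 0.0 F [-0.7 -0.4 -0.7]
yaw err of tool y (box) 0.0027 q [-3.400e-01  3.450e-01  1.425e+00  1.000e-03  1.374e+00 -2.065e+00]
[ 4.99591802 -0.03949604 -0.26943901]
```

View pics/s14.png

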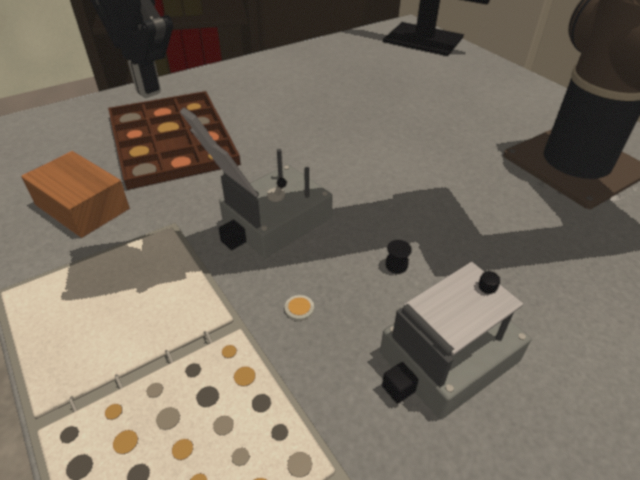

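The lever stays on, with the ball at (182, 281), the guard is still open at (115, 190), and the fingers are beyond it. Descending behind it and pushing back toward upright.

Call:
arm_command:
  increments:
    - [[2.5,0,0,0],[2.5,0,-0.3,0],[0,0,-1.5,0],[0,0,-1.2,0],[0,0,-1.2,0],[0,0,-1.2,0],[0,0,-1.2,0],[0,0,-1.2,0],[0,0,-1,0],[0,0,-1,0],[0,0,0,0]]

```text
time: 21.52
eef_pos: [0.6005, -0.1562, 0.2036]
tcp_rot: [-0.053, 0.706, 0.054, 0.704]
contact_force: [-0.1, -0.4, -0.5]
opening: 0.001
```

```bash
python3 - <<'E'
from rel import *
rep()
im=optics.read_camera("scene")
cv2.imwrite("pics/s15.png",im[0:300,50:450])
for a in (1.2,1.3,1.4,1.5,1.6): print(a,(proj("scene",b2w(p,[g2b(a,145,13,4),g2b(a,95,38,2.5)]))-[50,0]).round().tolist())
E
```

```text
t 21.52 tcp box mm [ 57.5  -0.9 203.6] open mm 0.1 F [-0.1 -0.4 -0.5]
yaw err of tool y (box) -0.0002 q [-0.418  0.174  1.721 -0.     1.249 -2.14 ]
1.2 [[218.0, 84.0], [222.0, 129.0]]
1.3 [[209.0, 84.0], [216.0, 130.0]]
1.4 [[199.0, 85.0], [210.0, 131.0]]
1.5 [[189.0, 88.0], [204.0, 133.0]]
1.6 [[179.0, 92.0], [198.0, 136.0]]
```

View pics/s15.png

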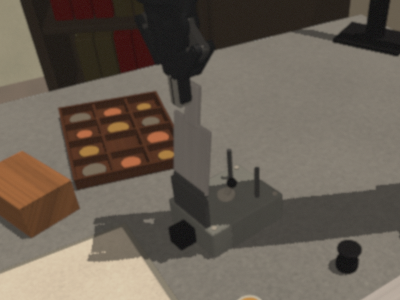

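The guard is at about 1.4 rad. I'll work out the arc down.

```bash
python3 -c "
import numpy as np
a=np.arange(14,-1,-1)*.1
f=lambda a:(np.array([60-115*np.cos(a)+17*np.sin(a),87+115*np.sin(a)+17*np.cos(a)]))
for x,y in zip(a,a[1:]):
  d=f(y)-f(x); print([round(float(-d[1]/10),2),0,round(float(d[0]/10),2),0],end=', ')
print(f(0))"
```

```text
[0.09, 0, -1.16, 0], [0.2, 0, -1.14, 0], [0.31, 0, -1.12, 0], [0.42, 0, -1.08, 0], [0.53, 0, -1.03, 0], [0.63, 0, -0.98, 0], [0.73, 0, -0.91, 0], [0.81, 0, -0.83, 0], [0.89, 0, -0.75, 0], [0.96, 0, -0.65, 0], [1.02, 0, -0.55, 0], [1.07, 0, -0.45, 0], [1.11, 0, -0.34, 0], [1.14, 0, -0.23, 0], [-55. 104.]
```

Call:
arm_command:
  increments:
    - [[0.1,0,-1.16,0],[0.2,0,-1.14,0],[0.3,0,-1.12,0],[0.4,0,-1.08,0],[0.53,0,-1.03,0],[0.63,0,-0.98,0],[0.73,0,-0.91,0],[0.81,0,-0.83,0],[0,0,0,0]]

```text
time: 22.7
eef_pos: [0.5187, -0.1685, 0.1658]
tcp_rot: [-0.053, 0.706, 0.054, 0.704]
contact_force: [-1.1, -0.0, -0.3]
opening: 0.003
```

```bash
python3 - <<'E'
from rel import *
rep();print("want",rel([60-115*np.cos(.6)+17*np.sin(.6),0,87+115*np.sin(.6)+17*np.cos(.6)]))
im=optics.read_camera("scene")
cv2.imwrite("pics/s16.png",cv2.resize(im[50:250,170:370],None,fx=3,fy=3))
E
```

```text
t 22.70 tcp box mm [-25.2  -0.7 165.8] open mm 0.2 F [-1.1 -0.  -0.3]
yaw err of tool y (box) -0.0002 q [-0.5    0.043  1.935 -0.     1.166 -2.222]
want [-0.0157579   0.06738209 -0.00940346]
```

View pics/s16.png

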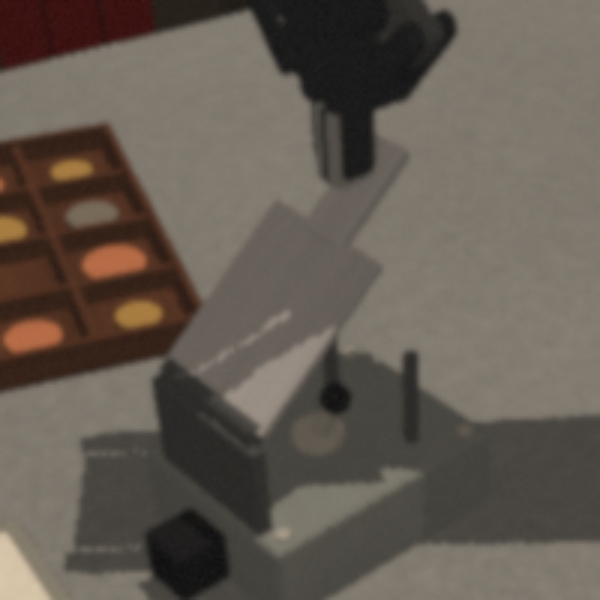

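The guard follows down to roughly 0.65 rad, with the fingers on the tab at (110, 283). Continuing down.

Call:
arm_command:
  increments:
    - [[0.89,0,-0.75,0],[0.96,0,-0.65,0],[1.02,0,-0.55,0],[1.07,0,-0.45,0],[1.11,0,-0.34,0],[1.14,0,-0.23,0],[0.5,0,-0.3,0],[0.3,0,-0.2,0],[0,0,0,0]]

```text
time: 23.88
eef_pos: [0.4855, -0.1739, 0.097]
tcp_rot: [-0.054, 0.705, 0.054, 0.705]
contact_force: [0.2, 0.2, -0.3]
opening: 0.003
```

```bash
python3 - <<'E'
from rel import *
rep()
im=optics.read_camera("scene")
cv2.imwrite("pics/s17.png",cv2.resize(im[50:250,170:370],None,fx=3,fy=3))
E
```

```text
t 23.88 tcp box mm [-58.8  -1.   97. ] open mm 0.3 F [ 0.2  0.2 -0.3]
yaw err of tool y (box) 0.0002 q [-0.541  0.061  2.055 -0.     1.027 -2.264]
```

View pics/s17.png

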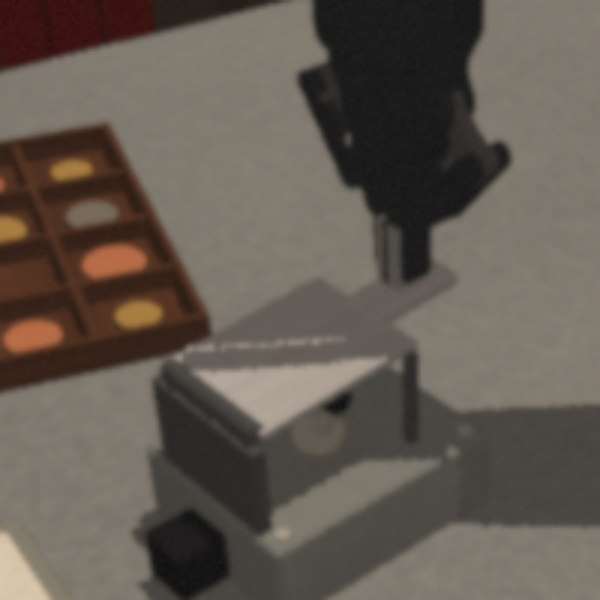

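Almost shut, with a slight gap of perhaps 0.05 rad. I'll press down slowly until contact force shows.

Call:
arm_command:
  increments:
    - [[0.3,0,0,0],[0.3,0,0,0],[0.2,0,0,0],[0,0,0,0]]

```text
time: 24.42
eef_pos: [0.4857, -0.1738, 0.0888]
tcp_rot: [-0.054, 0.705, 0.054, 0.705]
contact_force: [0.0, -0.7, -0.3]
opening: 0.001
```

```bash
python3 - <<'E'
from rel import *
rep()
E
```

```text
t 24.43 tcp box mm [-58.6  -0.9  88.8] open mm 0.1 F [ 0.  -0.7 -0.3]
yaw err of tool y (box) 0.0001 q [-0.541  0.073  2.059  0.     1.01  -2.264]
```

Call:
arm_command:
  increments:
    - [[0.2,0,0,0],[0.1,0,0,0],[0,0,0,0]]

```text
time: 24.8
eef_pos: [0.4858, -0.1739, 0.087]
tcp_rot: [-0.054, 0.705, 0.054, 0.705]
contact_force: [-2.5, 1.5, 4.9]
opening: -0.002
```

```bash
python3 - <<'E'
from rel import *
rep()
im=optics.read_camera("scene")
cv2.imwrite("pics/s18.png",cv2.resize(im[50:250,170:370],None,fx=3,fy=3))
E
```

```text
t 24.80 tcp box mm [-58.5  -1.1  87. ] open mm -0.2 F [-2.5  1.5  4.9]
yaw err of tool y (box) 0.0004 q [-0.541  0.076  2.06  -0.     1.007 -2.264]
```

View pics/s18.png

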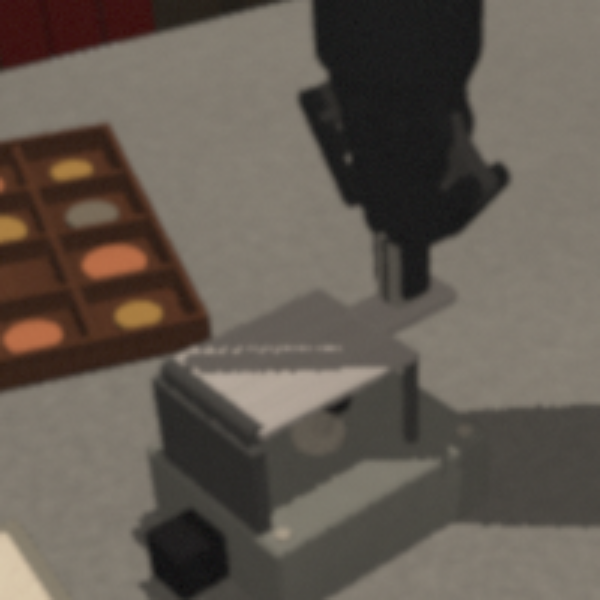

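Contact is now felt at about 5 N. One more small press to confirm it's against the posts.

Call:
arm_command:
  increments:
    - [[0.15,0,0,0],[0.1,0,0,0],[0,0,0,0],[0,0,0,0]]

```text
time: 25.35
eef_pos: [0.4858, -0.174, 0.0866]
tcp_rot: [-0.054, 0.706, 0.054, 0.705]
contact_force: [-7.9, 2.3, 15.1]
opening: 0.005
```

```bash
python3 - <<'E'
from rel import *
rep()
E
```

```text
t 25.35 tcp box mm [-58.5  -1.2  86.6] open mm 0.4 F [-7.9  2.3 15.1]
yaw err of tool y (box) 0.0008 q [-5.400e-01  7.700e-02  2.059e+00 -1.000e-03  1.007e+00 -2.264e+00]
```

The stop is solid: 15 N with no further travel. Lifting clear and checking.

Call:
arm_command:
  increments:
    - [[-0.5,0,0,0],[-2,0,0,0],[-3,0,0,0],[-4,0,0,0],[-4,0,-3,0],[0,3,-4,0],[0,4,-2,0],[0,4,0,0],[0,4,0,0],[0,4,0,0],[0,4,0,0],[0,0,0,0]]

```text
time: 26.85
eef_pos: [0.3613, 0.0416, 0.2182]
tcp_rot: [-0.055, 0.705, 0.056, 0.705]
contact_force: [-0.1, 0.6, -0.0]
opening: 0.001
```

```bash
python3 - <<'E'
from rel import *
rep()
im=optics.read_camera("scene"); P=p
cv2.imwrite("pics/s19.png",cv2.resize(im[110:260,200:350],None,fx=4,fy=4,interpolation=cv2.INTER_CUBIC))
cv2.imwrite("pics/t19.png",optics.read_camera("top"))
for a in (0,.03,.06): print(a,((proj("scene",b2w(p,[g2b(a,145,13,4),g2b(a,145,-13,4),g2b(a,95,38,2.5)]))-[200,110])*4).round().tolist())
for y in(-15.7,15.7): print("ball",y,((proj("scene",b2w(p,[0,y,84.4]))-[200,110])*4).round())
a=cv2.imread("pics/scene1.png")[110:260,200:350]; cv2.imwrite("pics/s19b.png",cv2.resize(a,None,fx=4,fy=4,interpolation=cv2.INTER_CUBIC))
E
```

```text
t 26.85 tcp box mm [-148.9  230.8  218.2] open mm 0.1 F [-0.1  0.6 -0. ]
yaw err of tool y (box) 0.0049 q [-0.167 -0.482  2.27   0.     1.354 -1.895]
0 [[493.0, 143.0], [448.0, 115.0], [438.0, 226.0]]
0.03 [[493.0, 134.0], [447.0, 106.0], [438.0, 220.0]]
0.06 [[492.0, 124.0], [447.0, 96.0], [437.0, 214.0]]
ball -15.7 [[274. 250.]]
ball 15.7 [[327. 288.]]
```

View pics/s19.png

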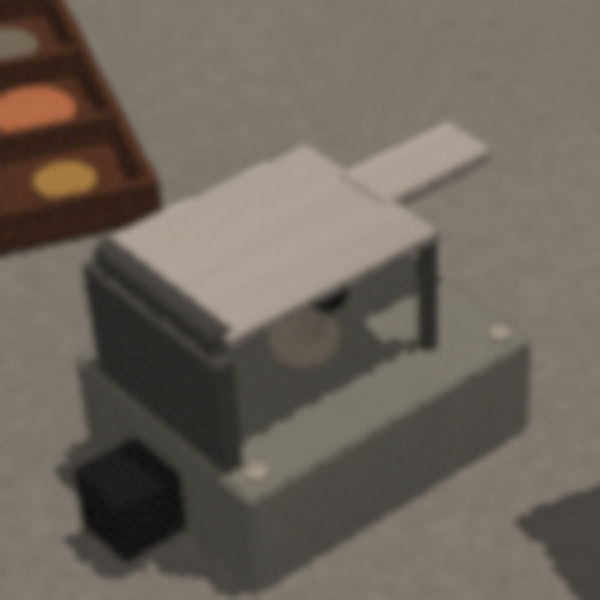

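View pics/s19b.png

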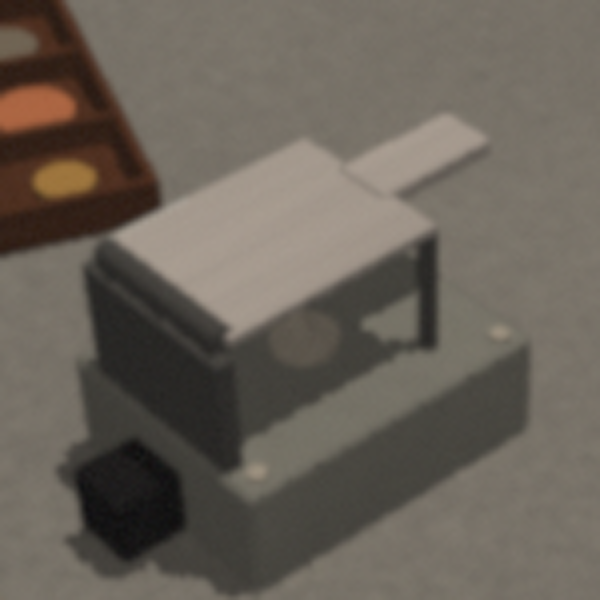

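View pics/t19.png

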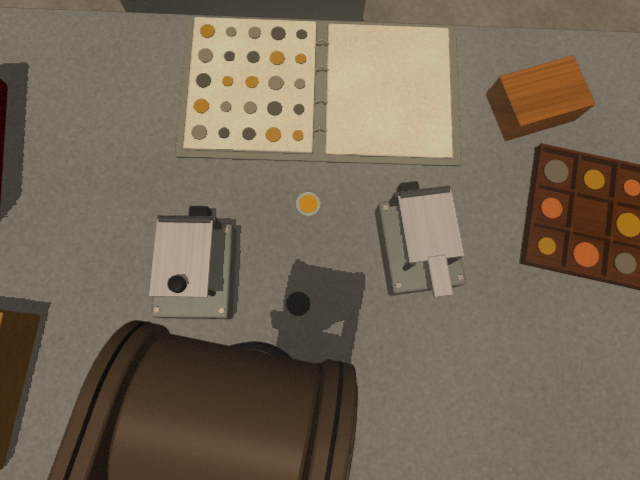

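The guard is resting on its posts, about 2 px lower at the tab than its slightly ajar start. The ball shows at (184, 282), the on position. The neighbouring box is undisturbed and the arm is clear.

```bash
python3 -c "
from plant import ctrl
print(ctrl.sign_off())"
```

```text
the job is handed in; nothing more can be done
None
```

The drive is switched on and the job is handed in, at about 27 s on the robot's clock. The last pictures show the lever fully left and the guard shut.

**What I did:** I lifted the guard by its tab to about upright and pushed it on to about 1.97 rad. I then pushed the lever from right to left onto its end stop. Finally I swung the guard back with closed fingers and pressed it shut.

**Last checks:**
- **Lever:** with the guard still open, the ball was at the pixel predicted for 0.9 rad, and the stop pushed back with about 13 N. After closing, its visible lower part was still at the "on" position.
- **Guard:** it took 15 N with no further travel when I pressed it. It now sits slightly lower than at the start, when it was a little ajar.
- **Robot and surroundings:** the arm is clear with about zero contact force, and the neighbouring box looks unchanged.

**What went wrong or disagreed:**
- **Fingertip height:** in the images the real fingertips sat about 18 mm above the reported TCP.
- **Tab slip:** because of this, the tab slipped out of the grip near upright. I finished opening the guard with closed fingers.
- **Lever miss:** the first lever push passed over the ball without moving it. The second, 18 mm lower, worked.

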